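Rolled calibration shot: clip on the target, hold up the turned dish

TASK

Set up the second, rolled shot of the camera calibration. Take the orange target clip off the tote and clip it well down on the top edge of the grey panel at the yellow mark, and let go of it. Then pick up the target dish by its handle, with the white ball in it, raise it about 10 cm above the middle of the dot plate and turn it a quarter turn so that the handle points squarely to the left or right of the plate instead of to its front; keep the dish level and the ball inside the white ring the whole time, do not touch the ball or disturb the other things, and finish still holding the dish up there, level and steady, nothing else carrying it.

Things in the scene. Friction and masses are not known exactly. Their poses are not given: they have to be found in the camera images.
- clip: orange spring clip, about 65 g, starting on the rim of the tote's front wall. Origin on its steel hinge pin; x along the pin, y across the jaws, z up. Rubber jaw pads from z -21 to -31; pushed fully down, the pin's barrel (12 dia) rests on the edge, so the origin is 6 mm above it, as on the tote at the start. Held squeezed open, this body leans about 15 degrees about x
- clip_handles (a point): point midway between the clip's two flat handles, 30 mm above the pin. The handles, 22 wide (x), rise to z 46, splayed 15 degrees each, 42 mm over all (y) at the top, about 34 here. Squeezed together along y (10 N here, up to a stop) they stand parallel, 18 mm over all, and the jaw tips are 19 mm apart; let go, they spring back and the jaws grip with about 6 N
- clip_card (a point): centre of the clip's black-and-white checkered target card, 40 wide x 34 high x 3 thick, fixed beside the jaw on the clip's +y side: 16 mm from the clip's middle plane and 25 mm below the pin; its lower edge is 42 mm below the pin. Printed on both sides, so either way round will do
- clip_jaw (a joint): hinge of the clip, rad: 0 with the jaws closed on a 5 mm sheet (tote wall or panel), 0.52 fully squeezed open, -0.17 closed on nothing
- panel: fixed grey background panel: an upright sheet 5 mm thick, 170 long (along y), top edge 95 mm above the table, in an aluminium foot 70 x 170 x 12 high. Origin on the table under its middle, x square to the sheet, y along it, z up
- panel_mark (a point): middle of the panel's top edge, at the yellow mark (14 mm wide, 20 mm down both faces); axes as the panel's
- tote: fixed translucent index tote 200 x 160 x 100 high, full of cards from 78 mm behind the front wall on. Origin on the table under the middle of its front wall; x points back into the tote, y along the front wall, z up. Walls 5 mm thick, rim 100 mm above the table. The clip sits on the front wall, its card outside
- calplate: fixed white calibration plate with black dots, 200 x 200 x 6 high, on the table. Origin under its centre; its front is its -x side (towards the robot), left and right are its +y and -y sides, z up
- dish: loose grey dished plate, about 150 g, 124 dia, 20 high at the rim, standing on the dot plate, handle towards the plate's front. Origin on its axis at its underside, z up, -x to the handle. Inside it slopes up 5 degrees from the centre (8 mm above the underside) to radius 28, then 14 degrees to the rim; a white ring of radius 25 is drawn on it, its black-dotted white targets lie outside it
- dish_grip (a point): point to hold on the dish's black straight handle bar: 88 mm from the dish's axis, mid width and height. The bar runs 65 to 115 mm from the axis, 16 wide (dish y), from 14 to 31 mm above the dish's underside. The dish hangs off this grip: hold firmly (30 N or more) to keep it level
- ball: loose white reference ball, 30 dia, about 45 g, rolls freely, lying at the centre of the dish. Origin at its centre (turns as it rolls)
- loupe: bystander: black stand loupe, round, 48 dia x 48 high, loose on the table, origin under its centre
- film_can: bystander: small black film can with grey cap, 32 dia x 50 high, loose on the table, origin under its centre
- lens: bystander: black camera lens standing on end, 73 dia x 72 high, loose on the table, origin under its centre
- lens_cap: bystander: flat black lens cap, 68 dia x 11 high, loose on the table, origin under its centre
- battery: bystander: grey camera battery, 70 x 42 x 22 high, loose on the table, origin under its centre
- mouse: bystander: black computer mouse, 105 x 58 x 37 high, loose on the table, origin under its centre
- print_box: bystander: open cardboard box of small prints, 100 x 75 x 50 high, loose on the table, origin under its centre
Not all that is in view belongs to the job. Of the things that look like the dish, the largest one is meant.

How it is judged:
On the way, in this order (a step that is already met when the one before it is completed fails the run):
1. the clip grips the panel's top edge at the yellow mark and has been let go (x of clip in the frame of panel_mark between -0.006 and 0.006 m and y of clip in the frame of panel_mark between -0.02 and 0.02 m and z of clip in the frame of panel_mark between -0.002 and 0.018 m and angle between clip's own z axis and vertical below 0.2 rad and angle between the y axis of clip and the x axis of panel, either way round below 0.25 rad and value of joint clip_jaw between -0.08 and 0.12 rad and contact force between clip and panel above 2 N and contact force between the fingers and clip below 0.2 N), for 0.2 s.
2. then the dish is lifted by its handle (contact force between the fingers and dish above 1 N and height (world z) of dish above 0.03 m), for 0.1 s.
At the end, for the whole second after the job is handed in: Clip let go, gripping the panel within 20 mm of the mark, its pin at most 18 mm above the edge. Dish held by the fingers alone, still, 6 to 14 cm above the dot plate, within 40 mm of its centre, handle within 0.15 rad of sideways, tilt under 5 degrees, ball centre inside the 25 mm ring (all of step 1 and contact force between the fingers and dish above 1 N and height (world z) of dish between 0.066 and 0.146 m and horizontal distance between dish and calplate below 0.04 m and angle between the x axis of dish and the y axis of calplate, either way round below 0.15 rad and angle between dish's own z axis and vertical below 0.087 rad and horizontal distance between ball and dish below 0.025 m and z of ball in the frame of dish between 0.018 and 0.03 m and linear speed of dish below 0.02 m/s and angular speed of dish below 0.1 rad/s and linear speed of ball below 0.04 m/s and contact force between dish and calplate below 0.1 N and contact force between dish and tote below 0.1 N and contact force between dish and panel below 0.1 N and contact force between dish and clip below 0.1 N); the arm keeps its last pose, push and grip.
It fails at once if the ball's centre leaves the white ring (25 mm from the dish's axis) (horizontal distance between ball and dish above 0.025 m).
It fails at once if the dish is tilted more than 10 degrees (angle between dish's own z axis and vertical above 0.175 rad).
It fails at once if the fingers touch the ball (contact force between the fingers and ball above 0.3 N).
It fails at once if a bystander is moved more than 20 mm (distance of any of loupe, film_can, lens, lens_cap, battery, mouse, print_box from where it was at the start of the episode above 0.02 m).
It also fails if it takes over 61 s, if anything falls off the work surface, if the arm or the gripper's body presses on something with over 40 N, if the wrist force passes 120 N, or if a joint passes its speed limit or range.

ROBOT

A 6-joint arm with a two-finger parallel gripper is mounted at the origin on the work surface. World frame = base frame: x ahead of the robot, y to its left, z up, the work surface at z = 0. Lengths are in m, angles in rad, forces in N, time in s.
With the tool pointing down it reaches from about 0.3 to 0.875 m from the base axis. Payload 6.4 kg.
Tool frame: the origin (TCP) lies at the very end of the fingers, on their centre line; the grasp point (between the pads) lies 19 mm behind it; z points along the fingers, y is the line along which they close (so a half turn about z gives the same grasp; the last joint's range is limited). The gripper opens to 88 mm and grips with 3 to 60 N. Pads are 18 mm wide; open, the fingers measure 123 mm over their backs; the gripper's body (75 mm by 187 mm) begins 45 mm behind the grasp point.
Start: joints at [1.098, 0.181, 1.607, -0, 1.354, -0.206], TCP at [0.152, 0.555, 0.239] pointing down, gripper open.
Joint ranges: [-2.99, 2.99], [-0.89, 2.07], [0.3, 2.58], [-1.14, 4.28], [0, 2.63], [-3.12, 3.12]. Speed limits (rad/s): [2.57, 2.57, 3.01, 3.14, 3.14, 3.14].

INTERFACE

Orientations are given as [roll, pitch, yaw] about the fixed x, y, z axes, in that order (R = Rz(yaw) Ry(pitch) Rx(roll)).
In Python, from rig import ctrl gives the robot as it stands. The module is installed in compiled form; this text tells all that it offers.
- The arm moves only by the tool send_rows, never from a script. Its argument "commands" is one flat list of numbers, 7 for each row, row after row: the turn, a rotation vector about the world's x, y, z in units of 6 degrees (1.0 is 6 degrees), then the shift along the world's x, y, z in m, then the opening, from 0 (shut) to 1 (fully open). In form: [rx, ry, rz, tx, ty, tz, hand, rx, ry, rz, tx, ty, tz, hand, ...]. A call has 1 to 10 rows; each row shifts and turns the commanded pose from where the row before left it; what a row does not reach is not made up. A row lasts 1/12 s, in which the tool goes at most 41.7 mm and 7.16 degrees, less where a joint would pass 70% of its speed; a pose out of reach is approached as far as the arm can. A call is refused whole if a number of a shift passes 0.0417 or a number of a turn 1, either way. A call with a gripper value outside its range is refused whole. The fingers move at their own pace and stop on an object; the grip force is fixed at half the most. Time passes only in rows, so rows that do not move let the fingers close. It gives the time, the measured TCP pose, the force, the opening and the grip force at its end, in the units of the state.
- ctrl.observe(): the state, without advancing time (a new reading comes with each control period).
- ctrl.camera(name): name is "scene" or "side" or "wrist"; returns a dict with "color" (420x560x3 uint8, red, green, blue), "fx", "fy", "cx", "cy" (pixels), "extrinsics" (4x4, takes a point from world to camera coordinates). Camera axes: x right, y down, z forward; pixel columns grow to the right and rows downward; lengths in m; the calibration is good to about 2 mm. A picture is of the moment at which its call begins. There is no depth.
- ctrl.hand_in(): hands the job in; it is judged then, once.
The state is a dict: "t": time; "qpos": joint angles; "joint_velocities": joint speeds; "effort": joint torques, N m; "tool_pos": TCP position; "orientation": TCP orientation; "wrist_force": force on the tool from outside, world axes, zero at the start; "ft_torque": the same for the moment, N m; "finger_gap": opening from 0.0 (shut) to 1.0 (fully open); "grip_force": force on a finger pad.
Only numpy, scipy, OpenCV 4.12 (cv2) and the standard library are available. Lean on these libraries where they do the work, as an engineer would, in place of code of your own. Each camera call takes 0.05 s, during which the arm holds its last target. There are 200 camera calls.

## Working session

There is one attempt and no reset: what is moved stays moved. The work goes in short steps, Python scripts to look and compute and a tool call to move; the robot and the scene stay as the last step left them, time stands still between calls to the robot, and variables do not carry over. Pictures are saved under pics/ and viewed, at most 10 in all, crops included, and the job is handed in when it is done.

Besides the shell and the picture viewer there is one more tool, called as name(argument=value, ...) on one line, values as JSON. send_rows: Moves the arm, as the interface text tells. Its arguments: {"type":"object","properties":{"commands":{"type":"array","items":{"type":"number"}}},"required":["commands"]}

```bash
mkdir -p pics; cat > h.py <<'E'
import numpy as np, cv2
from rig import ctrl
def cam(n,save=None):
    c=ctrl.camera(n)
    if save: cv2.imwrite('pics/'+save,cv2.cvtColor(c['color'],cv2.COLOR_RGB2BGR))
    return c
def ray(c,u,v,z):
    E=np.array(c['extrinsics']);R=E[:3,:3];o=-R.T@E[:3,3]
    d=R.T@np.array([(u-c['cx'])/c['fx'],(v-c['cy'])/c['fy'],1]);return o+d*(z-o[2])/d[2]
def proj(c,p):
    E=np.array(c['extrinsics']);q=E[:3,:3]@np.array(p)+E[:3,3]
    return np.array([c['fx']*q[0]/q[2]+c['cx'],c['fy']*q[1]/q[2]+c['cy']])
E
python3 - <<'E'
from h import *
import pickle
np.set_printoptions(precision=3,suppress=True)
cs={n:cam(n) for n in('scene','side','wrist')}
pickle.dump(cs,open('c0.pkl','wb'))
for n in ('scene','side'):
    cv2.imwrite(f'pics/{n}0.png',cv2.cvtColor(cv2.resize(cs[n]['color'],(800,600)),cv2.COLOR_RGB2BGR))
    E=cs[n]['extrinsics'];print(n,-E[:3,:3].T@E[:3,3],E[2,:3],cs[n]['fx'],cs[n]['cx'])
print(ctrl.observe())
E
```

```text
scene [ 1.165 -0.625  1.18 ] [-0.45   0.452 -0.771] 458.30539491847264 276.7351820305308
side [0.1   0.822 1.046] [ 0.32  -0.63  -0.708] 422.37842850428405 280.5200383198259
{'t': 0.15, 'qpos': array([ 1.098,  0.181,  1.608,  0.   ,  1.354, -0.206]), 'joint_velocities': array([ 0.002, -0.002, -0.004,  0.   ,  0.001, -0.001]), 'effort': array([  0.001, -43.423, -34.218,   0.07 ,   0.036,  -0.   ]), 'tool_pos': array([0.151, 0.554, 0.238]), 'orientation': array([-3.14 , -0.   ,  2.875]), 'wrist_force': array([0.928, 0.692, 0.794]), 'ft_torque': array([ 0.022, -0.006,  0.037]), 'grip_force': 0.0, 'finger_gap': 1.0008990659940036}
```

View pics/scene0.png

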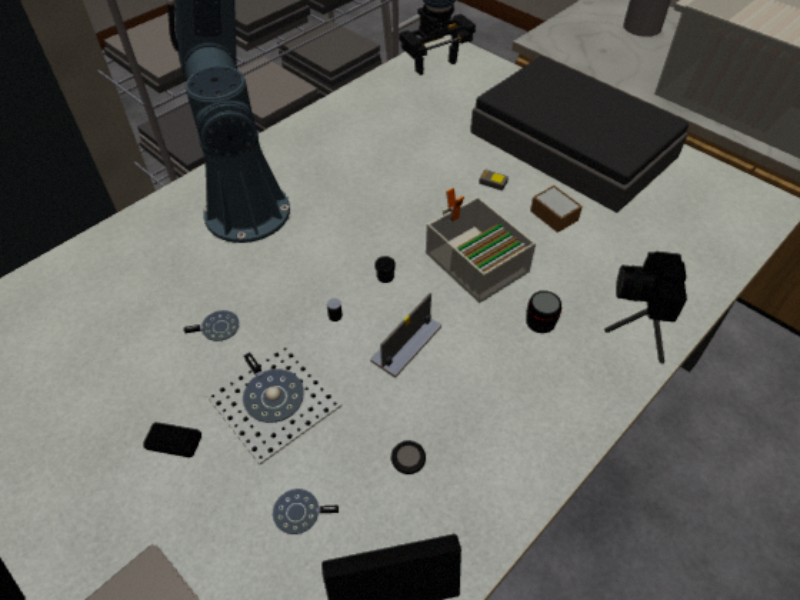

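View pics/side0.png

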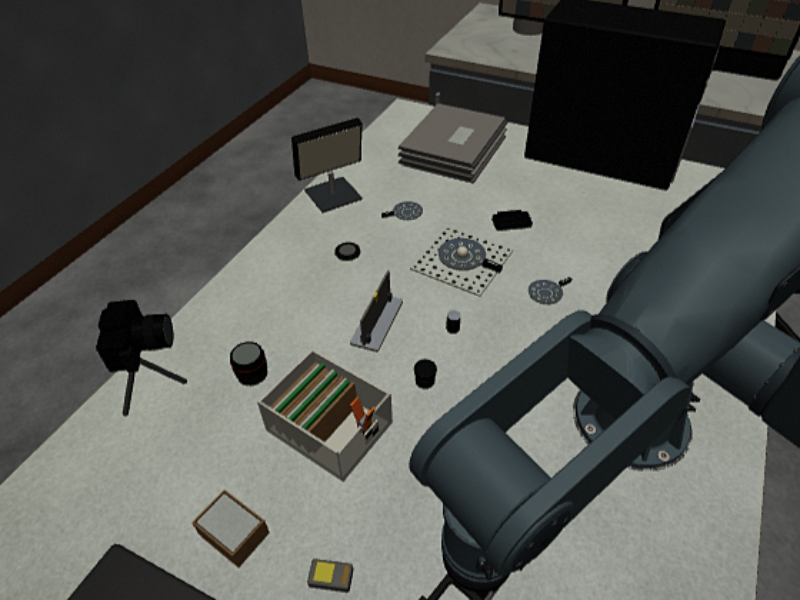

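The scene view shows the clip at (454,205) on the tote rim, the panel mark at (407,320) and the dish with the ball on the dot plate at (273,396). Dish look-alikes are at (220,325) and (296,510), with no ball and smaller. The only orange thing like the clip is the clip itself; the battery at (493,179) is yellow and grey. Next is a close crop to check.

```bash
python3 - <<'E'
from h import *
import pickle
cs=pickle.load(open('c0.pkl','rb'))
def crop(n,x,y,w,h,s):
    a=cs[n]['color'][y:y+h,x:x+w];return cv2.cvtColor(cv2.resize(a,None,fx=s,fy=s,interpolation=cv2.INTER_CUBIC),cv2.COLOR_RGB2BGR)
# four 400x300 tiles: 4x of 100x75
t=[crop('scene',290,125,100,75,4),crop('side',175,245,100,75,4),crop('scene',240,195,100,75,4),crop('side',225,180,100,75,4)]
im=np.vstack([np.hstack(t[:2]),np.hstack(t[2:])]);im=np.clip(im*1.4,0,255).astype('uint8');cv2.imwrite('pics/a.png',im)
t=[crop('scene',140,235,100,75,4),crop('side',280,155,100,75,4)]
im=np.clip(np.hstack(t)*1.4,0,255).astype('uint8');cv2.imwrite('pics/b.png',im)
E
```

```text
(no output)
```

View pics/a.png

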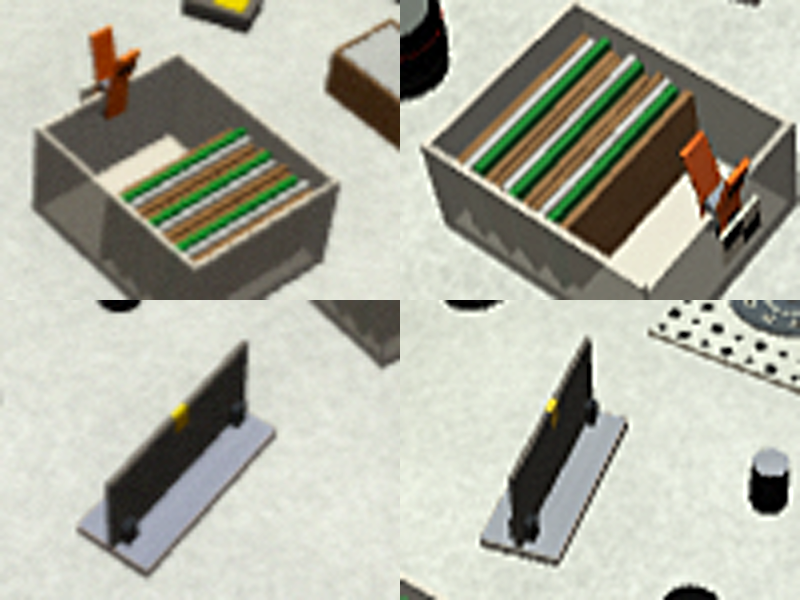

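View pics/b.png

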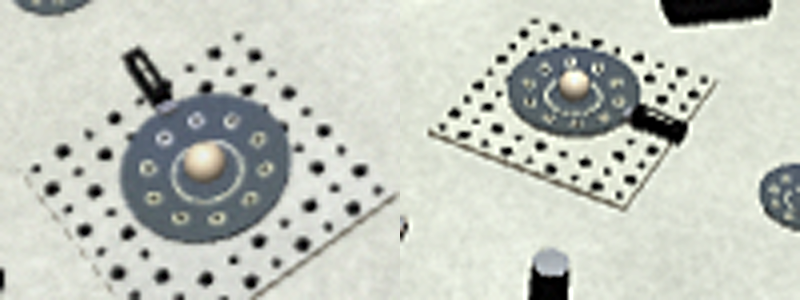

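```bash
python3 - <<'E'
from h import *
import pickle
np.set_printoptions(precision=4,suppress=True)
cs=pickle.load(open('c0.pkl','rb'))
def r(name,n,ox,oy,x,y,z): print(name,n,ray(cs[n],ox+(x+.5)/4-.5,oy+(y+.5)/4-.5,z)[:2])
S=('scene',290,125);D=('side',175,245)
r('rimA',*S,39,132,.1);r('rimA',*D,395,128,.1)
r('rimB',*S,180,58,.1);r('rimB',*D,250,291,.1)
r('clip',*S,106,96,.1);r('clip',*D,313,207,.106)
r('rimback',*S,337,185,.1);r('rimback',*S,195,268,.1);r('rimback',*D,25,148,.1);r('rimback',*D,175,8,.1)
S=('scene',240,195);D=('side',225,180)
for nm,a,b in(('pA',(107,183),(112,180)),('pB',(247,43),(188,40)),('mark',(180,108),(152,101))):
  r(nm,*S,*a,.095);r(nm,*D,*b,.095)
S=('scene',140,235);D=('side',280,155)
for nm,a,b,z in(('ball',(204,161),(173,85),.029),('hout',(132,52),(285,131),.037),('hin',(163,105),(235,113),.037),('rimL',(120,165),(109,80),.024),('rimR',(291,168),(240,90),.024)):
  r(nm,*S,*a,z);r(nm,*D,*b,z)
for p in((30,132),(227,208),(316,80),(133,18)): r('plate',*D,*p,.006)
r('plate',*S,27,175,.006)
# small-scale: bystanders film can, loupe
c=cs['scene']
for nm,u,v,z in(('can',335,303,.05),('loupe',385,262,.048),('lens',545,300,.072),('cap',408,457,.01),('battery',493,179,.02),('box',556,205,.05)):print(nm,ray(c,u*.7,v*.7,z)[:2])
E
```

```text
rimA scene [0.4406 0.2135]
rimA side [0.4336 0.2196]
rimB scene [0.4669 0.366 ]
rimB side [0.4601 0.3712]
clip scene [0.4522 0.2854]
clip side [0.4517 0.3026]
rimback scene [0.6572 0.3366]
rimback scene [0.6315 0.1863]
rimback side [0.6539 0.3418]
rimback side [0.6271 0.1924]
pA scene [ 0.5992 -0.1004]
pA side [0.581  0.0688]
pB scene [0.5832 0.0674]
pB side [ 0.6001 -0.0988]
mark scene [ 0.5898 -0.0141]
mark side [ 0.5935 -0.0214]
ball scene [ 0.4934 -0.308 ]
ball side [ 0.4971 -0.3096]
hout scene [ 0.3843 -0.288 ]
hout side [ 0.3804 -0.284 ]
hin scene [ 0.4388 -0.3012]
hin side [ 0.429  -0.2881]
rimL scene [ 0.449  -0.3515]
rimL side [ 0.5557 -0.2969]
rimR scene [ 0.5406 -0.2663]
rimR side [ 0.4403 -0.3345]
plate side [ 0.6002 -0.2187]
plate side [ 0.4015 -0.2015]
plate side [ 0.3864 -0.3985]
plate side [ 0.5798 -0.4131]
plate scene [ 0.3954 -0.4002]
can [ 0.4252 -0.0715]
loupe [0.4167 0.0941]
lens [0.7628 0.2413]
cap [ 0.7826 -0.2112]
battery [0.3939 0.5278]
box [0.5911 0.5299]
```

send_rows(commands=[0,0,-1,0.0215,-0.0189,0,1,0,0,-1,0.0215,-0.0189,0,1,0,0,-1,0.0215,-0.0189,0,1,0,0,-1,0.0215,-0.0189,0,1,0,0,-1,0.0215,-0.0189,0,1,0,0,-1,0.0215,-0.0189,0,1,0,0,-1,0.0215,-0.0189,0,1])

```text
t: 0.73
tool_pos: [0.3027, 0.4212, 0.2385]
orientation: [-3.141, 0.0, 2.137]
wrist_force: [-0.4, -0.3, -0.3]
finger_gap: 1.002
grip_force: 0.0
```

send_rows(commands=[0,0,-1,0.0215,-0.0189,0,1,0,0,-1,0.0215,-0.0189,0,1,0,0,-1,0.0215,-0.0189,0,1,0,0,-1,0.0215,-0.0189,0,1,0,0,-1,0.0215,-0.0189,0,1,0,0,-1,0.0215,-0.0189,0,1,0,0,-1,0.0215,-0.0189,0,1,0,0,0,0,0,0,1,0,0,0,0,0,0,1])

```text
t: 1.48
tool_pos: [0.4532, 0.2891, 0.2383]
orientation: [-3.141, 0.0, 1.407]
wrist_force: [-0.5, 0.1, 0.3]
finger_gap: 1.004
grip_force: 0.0
```

```bash
python3 - <<'E'
from h import *
import pickle
np.set_printoptions(precision=4,suppress=True)
c=cam('wrist');c['s']=cam('side')
pickle.dump(c,open('c1.pkl','wb'))
w=cv2.resize(c['color'],(800,600),interpolation=cv2.INTER_CUBIC)
cv2.imwrite('pics/w1.png',cv2.cvtColor(np.clip(w*1.3,0,255).astype('uint8'),cv2.COLOR_RGB2BGR))
s=ctrl.observe();print(s['t'],s['tool_pos'],s['orientation'],s['qpos'])
E=c['extrinsics'];print(-E[:3,:3].T@E[:3,3],E[2,:3])
for p in ((.452,.292,.152),(.452,.292,.106)):print(proj(c,p)/.7)
E
```

```text
1.5833 [0.4519 0.2904 0.2384] [-3.1406  0.0001  1.4101] [0.3498 0.0972 1.7018 0.0005 1.3435 0.5103]
[0.4653 0.3551 0.3832] [-0.0438 -0.2581 -0.9651]
[388.1611 299.3581]
[389.091  277.6292]
```

View pics/w1.png

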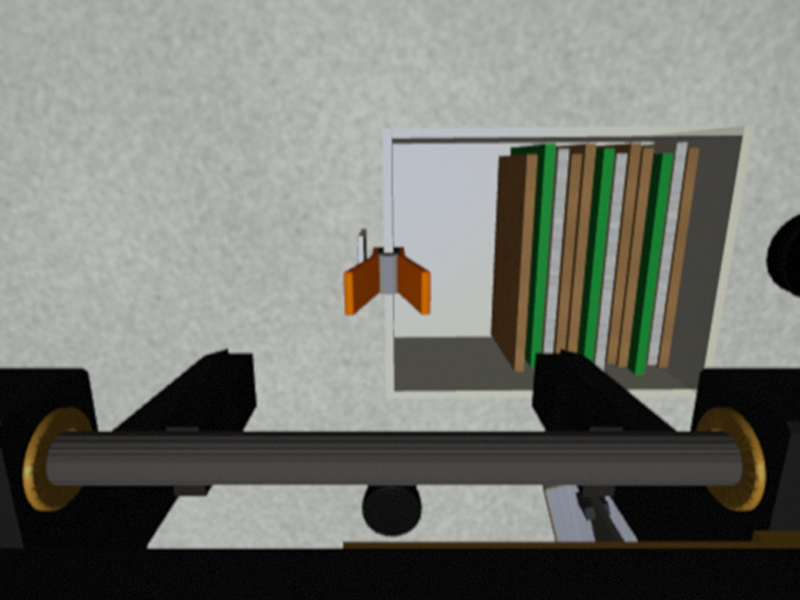

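The wrist view shows the clip handles centred at (387,293), between the fingers and square to them. It needs about 4 mm more +y, then a descent.

send_rows(commands=[0,0,0,0,0.004,-0.0173,1,0,0,0,0,0,-0.0173,1,0,0,0,0,0,-0.0173,1,0,0,0,0,0,-0.0173,1,0,0,0,0,0,-0.0173,1,0,0,0,0,0,-0.0173,1,0,0,0,0,0,-0.0173,1,0,0,0,0,0,0,1])

```text
t: 2.25
tool_pos: [0.449, 0.2942, 0.1142]
orientation: [-3.136, 0.003, 1.412]
wrist_force: [-0.9, -0.7, 0.2]
finger_gap: 1.0
grip_force: 0.0
```

send_rows(commands=[0,0,0,0,0,0,0.5,0,0,0,0,0,0,0.3,0,0,0,0,0,0,0,0,0,0,0,0,0,0,0,0,0,0,0,0,0,0,0,0,0,0,0,0,0,0,0,0,0,0,0,0,0,0,0,0,0,0])

```text
t: 2.92
tool_pos: [0.4526, 0.2941, 0.118]
orientation: [-3.142, -0.0, 1.409]
wrist_force: [-2.0, -0.4, 11.3]
finger_gap: 0.418
grip_force: 6.7
```

send_rows(commands=[0,0,0,0,0,0,0,0,0,0,0,0,0,0,0,0,0,0,0,0,0,0,0,0,0,0,0,0])

```text
t: 3.25
tool_pos: [0.4537, 0.2949, 0.1204]
orientation: [3.14, -0.002, 1.409]
wrist_force: [-5.6, -0.2, 18.7]
finger_gap: 0.193
grip_force: 30.0
```

send_rows(commands=[0,0,0,0,0,0.005,0,0,0,0,0,0,0.013,0,0,0,0,0,0,0.014,0,0,0,0,0,0,0.014,0,0,0,0,0,0,0.014,0,0,0,0,0,0,0.014,0,0,0,0,0,0,0.014,0])

```text
t: 3.83
tool_pos: [0.4524, 0.2939, 0.206]
orientation: [-3.141, 0.0, 1.409]
wrist_force: [0.8, 0.9, -1.0]
finger_gap: 0.19
grip_force: 30.0
```

send_rows(commands=[0,0,0.21,0.0116,-0.026,0,0,0,0,0.21,0.0116,-0.026,0,0,0,0,0.21,0.0116,-0.026,0,0,0,0,0.21,0.0116,-0.026,0,0,0,0,0.21,0.0116,-0.026,0,0,0,0,0.21,0.0116,-0.026,0,0])

```text
t: 4.33
tool_pos: [0.5224, 0.1367, 0.2054]
orientation: [-3.141, 0.0, 1.542]
wrist_force: [0.1, 0.8, -1.0]
finger_gap: 0.193
grip_force: 30.0
```

send_rows(commands=[0,0,0.21,0.0116,-0.026,0,0,0,0,0.21,0.0116,-0.026,0,0,0,0,0.21,0.0116,-0.026,0,0,0,0,0.21,0.0116,-0.026,0,0,0,0,0.21,0.0116,-0.026,0,0,0,0,0.21,0.0116,-0.026,0,0,0,0,0,0,0,0,0,0,0,0,0,0,0,0])

```text
t: 5.0
tool_pos: [0.5918, -0.0194, 0.2051]
orientation: [-3.141, -0.0, 1.67]
wrist_force: [-0.2, -0.4, -0.8]
finger_gap: 0.193
grip_force: 30.0
```

```bash
python3 - <<'E'
from h import *
import pickle
np.set_printoptions(precision=4,suppress=True)
d={n:cam(n) for n in('wrist','side','scene')}
pickle.dump(d,open('c2.pkl','wb'))
s=ctrl.observe();print(s['t'],s['tool_pos'],s['orientation'],s['finger_gap'])
def cr(n,u,v,w,h,s):return cv2.resize(d[n]['color'][v:v+h,u:u+w],None,fx=s,fy=s,interpolation=cv2.INTER_CUBIC)
m=(.5915,-.016,.095)
for n in d: print(n,proj(d[n],m))
w=cr('wrist',200,120,140,140,4)[:300*2,:560]
a=cr('scene',240,150,80,100,3);b=cr('side',225,150,80,100,3)
im=np.hstack([w[:560],np.vstack([a,b])[:560]])
cv2.imwrite('pics/w2.png',cv2.cvtColor(np.clip(im*1.3,0,255).astype('uint8'),cv2.COLOR_RGB2BGR))
E
```

```text
5.15 [ 0.5912 -0.017   0.2053] [-3.1408 -0.0006  1.6731] 0.19208055292081855
wrist [274.2315 199.8831]
side [262.3992 206.1189]
scene [284.5966 222.3171]
```

View pics/w2.png

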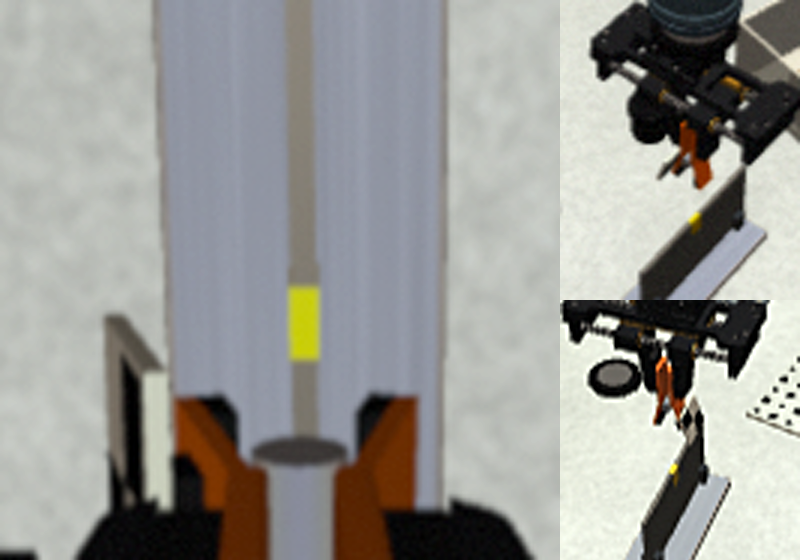

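```bash
python3 - <<'E'
from h import *
import pickle
np.set_printoptions(precision=4,suppress=True)
c=pickle.load(open('c2.pkl','rb'))['wrist']
f=lambda x,y:(200+(x+.5)/4-.5,120+(y+.5)/4-.5)
for p in((304,323),(301,0),(305,400)):print(ray(c,*f(p[0],p[1]),.095))
print('barrel far end',ray(c,*f(300,452),.194),'axis proj',[(np.array(proj(c,(.5912,-.006,z)))-[199.6,119.6])*4 for z in(.194,.188)])
E
```

```text
[ 0.5926 -0.0163  0.095 ]
[0.5863 0.0422 0.095 ]
[ 0.5943 -0.0313  0.095 ]
barrel far end [ 0.5913 -0.0073  0.194 ] axis proj [array([300.3601, 441.9299]), array([300.5273, 425.9218])]
```

The wrist view shows the yellow mark 1.4 mm to +x of the clip's pin, with the jaws open on both sides of the edge and the card on the robot side. I'll correct and lower.

send_rows(commands=[0,0,0,0.0014,0.0006,-0.012,0,0,0,0,0,0,-0.012,0,0,0,0,0,0,-0.012,0,0,0,0,0,0,-0.012,0,0,0,0,0,0,-0.012,0,0,0,0,0,0,-0.012,0,0,0,0,0,0,-0.008,0,0,0,0,0,0,-0.006,0,0,0,0,0,0,-0.003,0,0,0,0,0,0,0,0])

```text
t: 5.98
tool_pos: [0.5932, -0.0174, 0.1164]
orientation: [-3.141, -0.0, 1.673]
wrist_force: [0.3, -0.1, 0.6]
finger_gap: 0.194
grip_force: 30.0
```

send_rows(commands=[0,0,0,0,0,-0.002,0,0,0,0,0,0,0,0,0,0,0,0,0,0,0])

```text
t: 6.23
tool_pos: [0.5941, -0.0176, 0.1158]
orientation: [3.139, 0.001, 1.673]
wrist_force: [-0.4, 0.5, 3.9]
finger_gap: 0.189
grip_force: 30.0
```

send_rows(commands=[0,0,0,0,0,-0.001,0.25,0,0,0,0,0,0,0.35,0,0,0,0,0,0,0.5,0,0,0,0,0,0,0.7,0,0,0,0,0,0,0.9,0,0,0,0,0,0,1,0,0,0,0,0,0,1,0,0,0,0,0,0,1])

```text
t: 6.9
tool_pos: [0.5932, -0.0173, 0.1135]
orientation: [-3.142, -0.0, 1.673]
wrist_force: [0.2, -0.3, 1.1]
finger_gap: 0.755
grip_force: 0.0
```

send_rows(commands=[0,0,0,0,0,0.01,1,0,0,0,0,0,0.015,1,0,0,0,0,0,0.02,1,0,0,0,0,0,0.02,1,0,0,0,0,0,0.02,1,0,0,0,0,0,0.015,1,0,0,0,0,0,0,1])

```text
t: 7.48
tool_pos: [0.5954, -0.0177, 0.2184]
orientation: [3.135, 0.002, 1.673]
wrist_force: [0.3, -0.3, 0.3]
finger_gap: 1.0
grip_force: 0.0
```

```bash
python3 - <<'E'
from h import *
d={n:cam(n) for n in('wrist','side','scene')}
s=ctrl.observe();print(s['t'],s['tool_pos'],s['orientation'],s['finger_gap'])
def cr(n,u,v,w,h,s):return cv2.resize(d[n]['color'][v:v+h,u:u+w],None,fx=s,fy=s,interpolation=cv2.INTER_CUBIC)
w=cr('wrist',200,120,140,140,4)
a=cr('scene',240,180,80,93,3);b=cr('side',225,180,80,93,3)
im=np.hstack([w[:558],np.vstack([a,b])])
cv2.imwrite('pics/w3.png',cv2.cvtColor(np.clip(im*1.3,0,255).astype('uint8'),cv2.COLOR_RGB2BGR))
E
```

```text
7.6333 [ 0.59280956 -0.01721782  0.21313245] [-3.14102628e+00 -1.62814255e-04  1.67266196e+00] 1.0012600350259093
```

View pics/w3.png

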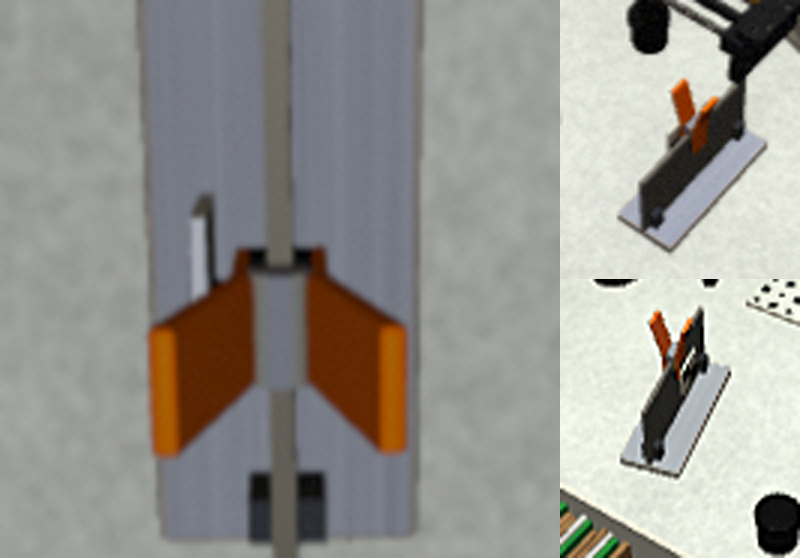

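The clip is seated upright at the mark: barrel on the edge, card level, handles at (165,390) and (393,390), nothing touching it. Next is a move over the dish handle.

send_rows(commands=[0,0,-0.98,-0.0103,-0.0153,0,1,0,0,-0.98,-0.0103,-0.0153,0,1,0,0,-0.98,-0.0103,-0.0153,0,1,0,0,-0.98,-0.0103,-0.0153,0,1,0,0,-0.98,-0.0103,-0.0153,0,1,0,0,-0.98,-0.0103,-0.0153,0,1,0,0,-0.98,-0.0103,-0.0153,0,1,0,0,-0.98,-0.0103,-0.0153,0,1,0,0,-0.98,-0.0103,-0.0153,0,1])

```text
t: 8.38
tool_pos: [0.499, -0.1552, 0.2119]
orientation: [-3.139, 0.001, 0.744]
wrist_force: [-0.1, 0.7, 0.1]
finger_gap: 1.0
grip_force: 0.0
```

send_rows(commands=[0,0,-0.98,-0.0103,-0.0153,0,1,0,0,-0.98,-0.0103,-0.0153,0,1,0,0,-0.98,-0.0103,-0.0153,0,1,0,0,-0.98,-0.0103,-0.0153,0,1,0,0,-0.98,-0.0103,-0.0153,0,1,0,0,-0.98,-0.0103,-0.0153,0,1,0,0,-0.98,-0.0103,-0.0153,0,1,0,0,-0.98,-0.0103,-0.0153,0,1,0,0,-0.98,-0.0103,-0.0153,0,1])

```text
t: 9.13
tool_pos: [0.4065, -0.2927, 0.212]
orientation: [-3.14, 0.002, -0.18]
wrist_force: [1.4, -0.4, -0.7]
finger_gap: 0.996
grip_force: 0.0
```

send_rows(commands=[0,0,0,0,0,0,1,0,0,0,0,0,0,1,0,0,0,0,0,0,1])

```text
t: 9.38
tool_pos: [0.4076, -0.2919, 0.2127]
orientation: [-3.14, 0.001, -0.173]
wrist_force: [-0.3, -0.4, -0.3]
finger_gap: 0.999
grip_force: 0.0
```

```bash
python3 - <<'E'
from h import *
import pickle
np.set_printoptions(precision=4,suppress=True)
c=cam('wrist');pickle.dump(c,open('c3.pkl','wb'))
w=cv2.resize(c['color'],(800,600),interpolation=cv2.INTER_CUBIC)
cv2.imwrite('pics/w4.png',cv2.cvtColor(np.clip(w*1.5,0,255).astype('uint8'),cv2.COLOR_RGB2BGR))
s=ctrl.observe();print(s['t'],s['tool_pos'],s['orientation'],s['qpos'])
for p in((.408,-.293,.037),(.495,-.309,.029)):print(proj(c,p)/.7)
E
```

```text
9.4333 [ 0.4079 -0.2917  0.2129] [-3.1403  0.001  -0.1722] [-0.8582  0.0417  1.8144  0.0004  1.287   0.8847]
[395.6764 267.0588]
[397.0633 125.1335]
```

View pics/w4.png

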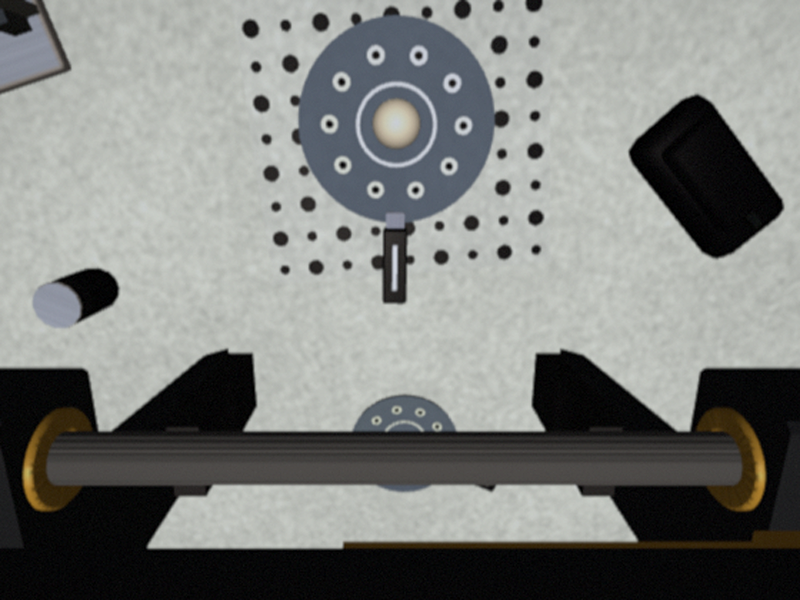

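The wrist view shows the handle bar mid at (395,265), the ball centred in its ring at (397,123) and the handle square to the gripper. I'm within about 1 mm, so I'll descend with a soft end.

send_rows(commands=[0,0,0,0,-0.001,-0.015,1,0,0,0,0,0,-0.022,1,0,0,0,0,0,-0.022,1,0,0,0,0,0,-0.022,1,0,0,0,0,0,-0.022,1,0,0,0,0,0,-0.022,1,0,0,0,0,0,-0.022,1,0,0,0,0,0,-0.02,1])

```text
t: 10.1
tool_pos: [0.4081, -0.2924, 0.0452]
orientation: [-3.141, 0.0, -0.172]
wrist_force: [0.7, 0.2, 1.2]
finger_gap: 0.998
grip_force: 0.0
```

send_rows(commands=[0,0,0,0,0,-0.014,1,0,0,0,0,0,-0.01,1,0,0,0,0,0,-0.006,1,0,0,0,0,0,-0.003,1,0,0,0,0,0,-0.0015,0.7,0,0,0,0,0,0,0.5,0,0,0,0,0,0,0.4,0,0,0,0,0,0,0.35,0,0,0,0,0,0,0.3])

```text
t: 10.85
tool_pos: [0.4081, -0.2942, 0.0128]
orientation: [3.141, -0.001, -0.175]
wrist_force: [0.6, 0.2, 0.6]
finger_gap: 0.641
grip_force: 0.0
```

send_rows(commands=[0,0,0,0,0,0,0.3,0,0,0,0,0,0,0.3,0,0,0,0,0,0,0.25,0,0,0,0,0,0,0.22,0,0,0,0,0,0,0.2,0,0,0,0,0,0,0.19,0,0,0,0,0,0,0.18,0,0,0,0,0,0,0.17,0,0,0,0,0,0,0.16,0,0,0,0,0,0,0.15])

```text
t: 11.68
tool_pos: [0.4077, -0.2936, 0.0121]
orientation: [-3.141, 0.0, -0.175]
wrist_force: [-0.4, 1.0, 1.1]
finger_gap: 0.177
grip_force: 30.0
```

send_rows(commands=[0,0,0,0,0,0,0.1,0,0,0,0,0,0,0.05,0,0,0,0,0,0,0,0,0,0,0,0,0,0,0,0,0,0,0,0,0,0,0,0,0,0,0,0,0,0,0,0,0,0,0])

```text
t: 12.27
tool_pos: [0.4077, -0.2936, 0.0121]
orientation: [-3.141, 0.0, -0.175]
wrist_force: [-0.9, 1.7, 1.1]
finger_gap: 0.175
grip_force: 30.0
```

send_rows(commands=[0,0,0,0,0,0.0005,0,0,0,0,0,0,0.001,0,0,0,0,0,0,0.0015,0,0,0,0,0,0,0.002,0,0,0,0,0,0,0.0025,0,0,0,0,0,0,0.003,0,0,0,0,0,0,0.003,0,0,0,0,0,0,0.002,0,0,0,0,0,0,0.001,0,0,0,0,0,0,0.0005,0])

```text
t: 13.1
tool_pos: [0.4079, -0.2939, 0.0294]
orientation: [3.141, -0.0, -0.175]
wrist_force: [-0.2, -0.2, -2.1]
finger_gap: 0.177
grip_force: 30.0
```

```bash
python3 - <<'E'
from h import *
d={n:cam(n) for n in('wrist','side','scene')}
s=ctrl.observe();print(s['t'],s['tool_pos'],s['orientation'],s['finger_gap'],s['grip_force'],s['wrist_force'],s['ft_torque'])
def cr(n,u,v,w,h,s):return cv2.resize(d[n]['color'][v:v+h,u:u+w],(s*w,s*h),interpolation=cv2.INTER_CUBIC)
im=np.hstack([cr('wrist',200,0,160,220,2),np.hstack([cr('scene',140,235,100,110,2),cr('side',280,135,100,110,2)]).repeat(2,0)[:440]])
im=np.hstack([cr('wrist',180,0,190,200,2),np.vstack([cr('scene',140,225,100,75,4)[:,:400],cr('side',280,145,100,75,4)])[:400,:]])
cv2.imwrite('pics/w5.png',cv2.cvtColor(np.clip(im*1.4,0,255).astype('uint8'),cv2.COLOR_RGB2BGR))
E
```

```text
13.25 [ 0.40773852 -0.29367279  0.02909114] [-3.14154332e+00  6.95613907e-05 -1.74647271e-01] 0.1778033461580126 29.99219862744212 [-0.23497054 -0.66057238 -2.4326525 ] [0.06442348 0.42011934 0.10477904]
```

View pics/w5.png

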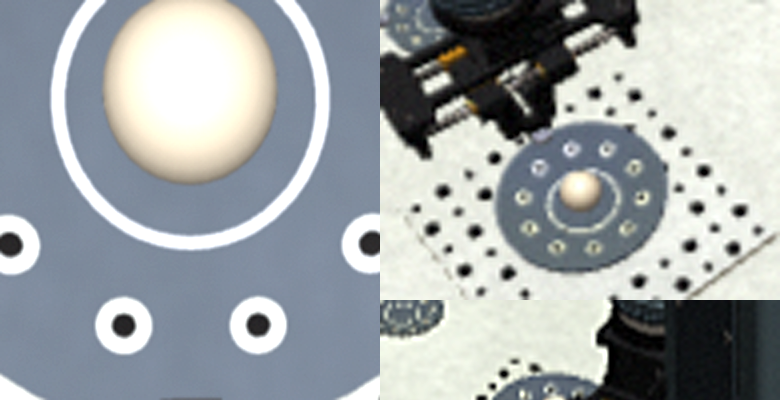

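The dish is level and lifted clear, with the ball centred in its ring at (190,95). I'll raise it further and work out the arc.

send_rows(commands=[0,0,0,0,0,0.001,0,0,0,0,0,0,0.002,0,0,0,0,0,0,0.003,0,0,0,0,0,0,0.004,0,0,0,0,0,0,0.005,0,0,0,0,0,0,0.005,0,0,0,0,0,0,0.005,0,0,0,0,0,0,0.005,0,0,0,0,0,0,0.005,0,0,0,0,0,0,0.005,0])

```text
t: 14.08
tool_pos: [0.4078, -0.2938, 0.0697]
orientation: [3.141, -0.0, -0.175]
wrist_force: [1.2, 0.1, -2.6]
finger_gap: 0.175
grip_force: 30.0
```

send_rows(commands=[0,0,0,0,0,0.005,0,0,0,0,0,0,0.005,0,0,0,0,0,0,0.005,0,0,0,0,0,0,0.005,0,0,0,0,0,0,0.005,0,0,0,0,0,0,0.005,0,0,0,0,0,0,0.004,0,0,0,0,0,0,0.003,0,0,0,0,0,0,0.002,0,0,0,0,0,0,0.001,0])

```text
t: 14.92
tool_pos: [0.4079, -0.2938, 0.1094]
orientation: [3.141, -0.0, -0.175]
wrist_force: [0.2, 0.5, -2.2]
finger_gap: 0.181
grip_force: 30.0
```

```bash
python3 - <<'E'
import numpy as np
u=[.1,.2,.3,.4]+[.5]*28+[.4,.3,.2,.1]  # units of 6deg; sum 16 -> 96deg
u=np.array(u);u[-4:]=[.35,.25,.15,.05];a=np.radians(np.r_[0,np.cumsum(u)*6]-10)
p=-.088*np.c_[np.cos(a),np.sin(a)];d=np.round(np.diff(p,axis=0),4)
print(sum(u)*6,len(u))
print([(round(x,2),*map(float,y)) for x,y in zip(u,d)])
E
```

```text
94.80000000000001 36
[(np.float64(0.1), -0.0002, -0.0009), (np.float64(0.2), -0.0003, -0.0018), (np.float64(0.3), -0.0004, -0.0027), (np.float64(0.4), -0.0003, -0.0037), (np.float64(0.5), -0.0002, -0.0046), (np.float64(0.5), 0.0, -0.0046), (np.float64(0.5), 0.0003, -0.0046), (np.float64(0.5), 0.0005, -0.0046), (np.float64(0.5), 0.0008, -0.0045), (np.float64(0.5), 0.001, -0.0045), (np.float64(0.5), 0.0012, -0.0044), (np.float64(0.5), 0.0015, -0.0044), (np.float64(0.5), 0.0017, -0.0043), (np.float64(0.5), 0.0019, -0.0042), (np.float64(0.5), 0.0021, -0.0041), (np.float64(0.5), 0.0023, -0.004), (np.float64(0.5), 0.0025, -0.0038), (np.float64(0.5), 0.0027, -0.0037), (np.float64(0.5), 0.0029, -0.0036), (np.float64(0.5), 0.0031, -0.0034), (np.float64(0.5), 0.0033, -0.0032), (np.float64(0.5), 0.0035, -0.0031), (np.float64(0.5), 0.0036, -0.0029), (np.float64(0.5), 0.0038, -0.0027), (np.float64(0.5), 0.0039, -0.0025), (np.float64(0.5), 0.004, -0.0023), (np.float64(0.5), 0.0041, -0.0021), (np.float64(0.5), 0.0042, -0.0018), (np.float64(0.5), 0.0043, -0.0016), (np.float64(0.5), 0.0044, -0.0014), (np.float64(0.5), 0.0045, -0.0012), (np.float64(0.5), 0.0045, -0.0009), (np.float64(0.35), 0.0032, -0.0005), (np.float64(0.25), 0.0023, -0.0003), (np.float64(0.15), 0.0014, -0.0001), (np.float64(0.05), 0.0005, -0.0)]
```

send_rows(commands=[0,0,0.1,-0.0002,-0.0009,0,0,0,0,0.2,-0.0003,-0.0018,0,0,0,0,0.3,-0.0004,-0.0027,0,0,0,0,0.4,-0.0003,-0.0037,0,0,0,0,0.5,-0.0002,-0.0046,0,0,0,0,0.5,0,-0.0046,0,0,0,0,0.5,0.0003,-0.0046,0,0,0,0,0.5,0.0005,-0.0046,0,0,0,0,0.5,0.0008,-0.0045,0,0])

```text
t: 15.67
tool_pos: [0.4078, -0.326, 0.1088]
orientation: [-3.141, 0.0, 0.195]
wrist_force: [-0.2, -0.8, -2.1]
finger_gap: 0.178
grip_force: 30.0
```

send_rows(commands=[0,0,0.5,0.001,-0.0045,0,0,0,0,0.5,0.0012,-0.0044,0,0,0,0,0.5,0.0015,-0.0044,0,0,0,0,0.5,0.0017,-0.0043,0,0,0,0,0.5,0.0019,-0.0042,0,0,0,0,0.5,0.0021,-0.0041,0,0,0,0,0.5,0.0023,-0.004,0,0,0,0,0.5,0.0025,-0.0038,0,0,0,0,0.5,0.0027,-0.0037,0,0])

```text
t: 16.42
tool_pos: [0.4248, -0.3634, 0.1087]
orientation: [-3.141, 0.0, 0.667]
wrist_force: [-0.0, 0.2, -1.8]
finger_gap: 0.176
grip_force: 30.0
```

send_rows(commands=[0,0,0.5,0.0029,-0.0036,0,0,0,0,0.5,0.0031,-0.0034,0,0,0,0,0.5,0.0033,-0.0032,0,0,0,0,0.5,0.0035,-0.0031,0,0,0,0,0.5,0.0036,-0.0029,0,0,0,0,0.5,0.0038,-0.0027,0,0,0,0,0.5,0.0039,-0.0025,0,0,0,0,0.5,0.004,-0.0023,0,0,0,0,0.5,0.0041,-0.0021,0,0])

```text
t: 17.17
tool_pos: [0.4571, -0.3893, 0.1087]
orientation: [-3.141, -0.0, 1.138]
wrist_force: [-0.1, -0.8, -1.2]
finger_gap: 0.174
grip_force: 30.0
```

send_rows(commands=[0,0,0.5,0.0042,-0.0018,0,0,0,0,0.5,0.0043,-0.0016,0,0,0,0,0.5,0.0044,-0.0014,0,0,0,0,0.5,0.0045,-0.0012,0,0,0,0,0.5,0.0045,-0.0009,0,0,0,0,0.35,0.0032,-0.0005,0,0,0,0,0.25,0.0023,-0.0003,0,0,0,0,0.15,0.0014,-0.0001,0,0,0,0,0.05,0.0005,0,0,0])

```text
t: 17.92
tool_pos: [0.4864, -0.3967, 0.1088]
orientation: [-3.141, -0.0, 1.481]
wrist_force: [0.2, -0.2, -2.9]
finger_gap: 0.181
grip_force: 30.0
```

send_rows(commands=[0,0,0,0,0,0,0,0,0,0,0,0,0,0,0,0,0,0,0,0,0,0,0,0,0,0,0,0,0,0,0,0,0,0,0,0,0,0,0,0,0,0,0,0,0,0,0,0,0,0,0,0,0,0,0,0,0,0,0,0,0,0,0])

```text
t: 18.67
tool_pos: [0.4864, -0.3967, 0.1091]
orientation: [-3.142, 0.0, 1.48]
wrist_force: [-0.1, 0.3, -2.1]
finger_gap: 0.178
grip_force: 30.0
```

```bash
python3 - <<'E'
from h import *
d={n:cam(n) for n in('wrist','side','scene')}
s=ctrl.observe();print(s['t'],s['tool_pos'],s['orientation'],s['finger_gap'],s['grip_force'],s['wrist_force'])
for n in('scene','side'):print(n,proj(d[n],(.494,-.309,.103)))
def cr(n,u,v,w,h,s):return cv2.resize(d[n]['color'][v:v+h,u:u+w],(s*w,s*h),interpolation=cv2.INTER_CUBIC)
im=np.hstack([cr('wrist',180,0,200,300,2),np.vstack([cr('scene',120,200,130,100,3),cr('side',230,130,130,100,3)])])
cv2.imwrite('pics/w6.png',cv2.cvtColor(np.clip(im*1.4,0,255).astype('uint8'),cv2.COLOR_RGB2BGR))
E
```

```text
18.8167 [ 0.48638227 -0.39673557  0.10910703] [-3.14158391e+00  9.53049372e-06  1.47989637e+00] 0.17593521907031387 29.992092736065388 [ 0.07961815  0.09655399 -1.75955038]
scene [186.44057582 261.31167079]
side [324.71890198 160.35202119]
```

View pics/w6.png

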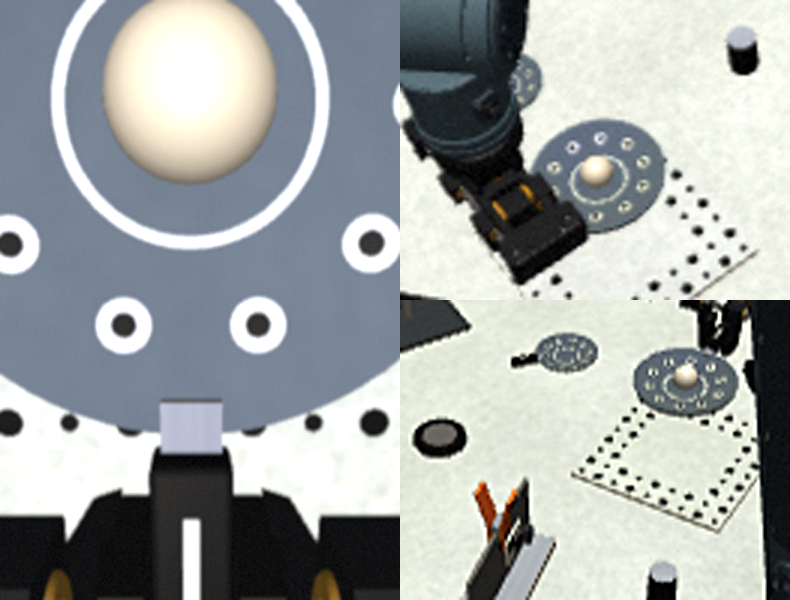

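The dish is held level and steady over the plate, with the ball centred at (190,95), the handle square to the right and the clip still on the panel. I'm handing in.

```bash
python3 -c "
from rig import ctrl
print(ctrl.hand_in())"
```

```text
the job is handed in; nothing more can be done
None
```

The job is handed in (no verdict came back): the clip sits released on the panel at the yellow mark, and the dish is held level about 10 cm above the plate, handle to the right, ball centred in its ring.

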